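Press the plaster relief block flush into the mould frame

TASK

Take the plaster relief block that fits the pocket of the wooden mould frame (the longer of the two), set it face up in the pocket and press it down gently until it is fully home, its top flush with the frame. Plaster chips, so do not drop it in or push hard, and leave the other block, the pot and the brush where they are.

Things in the scene. Friction and masses are not known exactly. Their poses are not given: they have to be found in the camera images.
- long_block: The block to use: white plaster, 130 mm long (its x), 60 mm wide (its y), 40 mm thick, about 0.34 kg, lying on the table face up. Origin: centre of its underside; z up. A leaf pattern stands 1 mm proud on its top and can be pressed on anywhere. The two ends are alike: either way round is right.
- long_block_top (a point): Centre of the long block's top face, 40 mm above its origin, same axes.
- short_block: Second plaster block with the same pattern, 95 x 60 x 40 mm, too short for the pocket; to be left alone. Origin: centre of its underside. It may lie on either side of the long one.
- frame: Mould frame: plywood, fixed to the table, 210 mm (its x) x 140 mm (its y), 50 mm high, with a rectangular pocket 135 x 65 mm (x, y) in its middle, 2.5 mm of play on each side of the block and a 3 mm lead-in chamfer round the mouth. Origin: centre of its underside.
- pocket_mouth (a point): Centre of the pocket's mouth, level with the frame's top (50 mm above the table); axes of the frame: x along the pocket, z up.
- knockout (a joint): Steel knock-out plate, the pocket's moving floor: m pushed down. It slides stiffly, stays where it is left, carries the block's weight and needs about 8 to 13 N to push. At 0 its top is 20 mm below the mouth, so that the block set on it stands 20 mm proud; at 0.020 it is on its stop and the block is flush. It starts at 0 to 0.003. More than 60 N between plate and block chips the plaster.
- pot: Bystander: unfired clay pot standing upside down, 118 mm high, 112 mm across its rim on the table. Origin: centre of its underside.
- brush: Bystander: brush 190 mm long lying on the table beyond the blocks. Origin: centre of its underside.
Things that resemble listed ones, but are neither listed nor needed, are in the scene too. What is shaped like the long_block but orange or turquoise is not meant.

How it is judged:
By the outcome, as a careful person would: the job done as asked, in the order asked, and still so for the second after the job is handed in, with the robot touching nothing.
It also fails if it takes over 51 s, if anything falls off the work surface, if the arm or the gripper's body presses on something with over 40 N, if the wrist force passes 120 N, or if a joint passes its speed limit or range.

ROBOT

A 7-joint arm with a two-finger parallel gripper is mounted at the origin on the work surface. World frame = base frame: x ahead of the robot, y to its left, z up, the work surface at z = 0. Lengths are in m, angles in rad, forces in N, time in s.
With the tool pointing down it reaches from about 0.425 to 0.925 m from the base axis. Payload 6.8 kg.
Tool frame: the origin (TCP) lies midway between the tips of the shut fingers; the grasp point (between the pads) lies 19 mm behind it (robot.pinch_z is the distance from the TCP to the grasp point, in m); z points along the fingers, y is the line along which they close (so a half turn about z gives the same grasp; the last joint's range is limited). The gripper opens to 85 mm and grips with 20 to 120 N. Pads are 22 mm wide; open, the fingers measure 114 mm over their backs; the gripper's body (76 mm by 85 mm) begins 54 mm behind the grasp point. The pads swing forward as they close: fully open they stand 13 mm farther back than shut.
Start: joints at [-1.209, 0.477, 0.022, 1.555, -0.011, 1.109, -0.083], TCP at [0.306, 0.602, 0.192] pointing down, gripper open.
Joint ranges: [-2.96, 2.96], [-0.34, 2.1], [-1.41, 1.46], [0.24, 2.44], [-1.37, 4.51], [0.17, 1.92], [-2.96, 2.96]. Speed limits (rad/s): [2.39, 2.39, 3.14, 3.14, 3.14, 3.14, 3.14].

INTERFACE

Orientations are given as a unit quaternion [w, x, y, z].
In Python, from rig import robot gives the robot as it stands.
- The arm moves only by the tool arm_command, never from a script. Its argument "moves" is text: rows parted by semicolons, each of 7 numbers parted by spaces: the turn, a rotation vector about the world's x, y, z in units of pi rad (1.0 is pi rad), then the shift along the world's x, y, z in units of 0.3 m (1.0 is 0.3 m), then the opening, from -1 (shut) to 1 (fully open). In form: wx wy wz x y z grip; .... A call has 1 to 20 rows; each row shifts and turns the commanded pose from where the row before left it; what a row does not reach is not made up. A row lasts 1/8 s, in which the tool goes at most 62.5 mm and 10.7 degrees, less where a joint would pass 70% of its speed; a pose out of reach is approached as far as the arm can. A call with a number of a shift or a turn outside -1 to 1 is refused whole. A call with a gripper value outside its range is refused whole. The fingers move at their own pace and stop on an object; "squeeze" is the grip in N (left out, the last holds). Time passes only in rows, so rows that do not move let the fingers close. It gives the time, the measured TCP pose, the force, the opening and the grip force at its end, in the units of the state.
- robot.get_obs(): the state, without advancing time (a new reading comes with each control period).
- robot.snapshot(name): name is "scene" or "side" or "wrist"; returns the picture (384x512x3 uint8, blue, green, red); there is no depth.
- robot.camera_params(name): a dict with "camera_matrix" (3x3 intrinsics, pixels), "camera_from_world" (4x4, takes a point from world to camera coordinates). Camera axes: x right, y down, z forward; pixel columns grow to the right and rows downward; lengths in m; the calibration is good to about 2 mm. The wrist camera is an equidistant fisheye: a pixel r from the principal point sees the ray r / f radians off the axis. A picture is of the moment at which its call begins: read the wrist's pose just before it. camera_params takes no time and is no camera call; for the wrist camera it gives the pose at the moment of the call.
- robot.sign_off(): hands the job in; it is judged then, once.
Trained networks look in the newest picture that a camera, given by its name, has taken for a name from the list of things; names that differ only in an ending like _2 or _b are one class to them, and where a whole thing is asked for, a point or a joint stands for the part that bears it (a point fixed in the world has none). Each returns a list of dicts, best first, with "p" (0 to 1); they miss things now and then, are a little off and sometimes report something else, mostly with a low value. They report only what shows in the picture. A call takes as long as a camera call. They do not tell look-alikes from the thing itself.
- robot.find_in(camera, thing): "point" ([x, y, z] in m, in world coordinates, good to about 4 mm: the middle of the surface that is visible of it).
- robot.cut_out(camera, thing): "region" (384x512 bool, what is visible of it).
- robot.spot_point(camera, thing): "point" ([x, y, z] in m, in world coordinates, good to about 4 mm: a listed point, or the origin of a listed thing).
The state is a dict: "time_s": time; "joint_pos": joint angles; "dq": joint speeds; "joint_torque": joint torques, N m; "eef_pos": TCP position; "tcp_rot": TCP orientation; "ft_force": force on the tool from outside, world axes, zero at the start; "wrist_torque": the same for the moment, N m; "opening": finger opening in m; "finger_force": force on a finger pad.
Only numpy, scipy, OpenCV 4.12 (cv2) and the standard library are available. Lean on these libraries where they do the work, as an engineer would, in place of code of your own. Each camera call takes 0.05 s, during which the arm holds its last target. There are 200 camera calls.

## Working session

There is one attempt and no reset: what is moved stays moved. The work goes in short steps, Python scripts to look and compute and a tool call to move; the robot and the scene stay as the last step left them, time stands still between calls to the robot, and variables do not carry over. Pictures are saved under pics/ and viewed, at most 10 in all, crops included, and the job is handed in when it is done.

Besides the shell and the picture viewer there is one more tool, called after ">>>" in YAML: its name, and indented under it one key for each argument. arm_command: Moves the arm, as the interface text tells. Its arguments: {"type":"object","properties":{"moves":{"type":"string"},"squeeze":{"type":"number"}},"required":["moves"]}

```bash
mkdir -p pics; ls; python3 - <<'E'
from rig import robot
import cv2,numpy as np
a=robot.snapshot("scene");b=robot.snapshot("side")
for c in("scene","side"):
  for t in("long_block","long_block_top","short_block","frame","pocket_mouth","pot","brush"):
    print(c,t,[(np.round(d["point"],3).tolist(),round(d["p"],2)) for d in robot.spot_point(c,t)[:4]])
cv2.imwrite("pics/a.png",cv2.resize(np.vstack([a,b]),None,fx=.78,fy=.78)) 
o=robot.get_obs();print(o["time_s"],o["eef_pos"],o["tcp_rot"],o["opening"])
E
```

```text
pics
scene long_block [([0.52, -0.124, 0.002], 0.7), ([0.35, 0.014, 0.003], 0.63), ([0.331, -0.21, -0.003], 0.56), ([0.711, -0.017, 0.001], 0.55)]
scene long_block_top [([0.333, -0.203, 0.037], 0.96), ([0.515, -0.124, 0.041], 0.84), ([0.351, 0.017, 0.038], 0.74), ([0.555, 0.47, -0.0], 0.59)]
scene short_block [([0.576, -0.286, -0.002], 0.85)]
scene frame [([0.553, 0.148, -0.002], 0.88)]
scene pocket_mouth [([0.558, 0.145, 0.054], 0.76)]
scene pot [([0.552, 0.472, 0.003], 0.6)]
scene brush [([0.79, -0.159, 0.0], 0.74)]
side long_block [([0.35, 0.017, 0.0], 0.9), ([0.514, -0.126, 0.001], 0.77), ([0.714, -0.018, 0.001], 0.67), ([0.33, -0.202, 0.001], 0.63)]
side long_block_top [([0.352, 0.014, 0.042], 0.92), ([0.517, -0.127, 0.036], 0.67), ([0.714, -0.016, 0.043], 0.64), ([0.333, -0.208, 0.036], 0.59)]
side short_block [([0.577, -0.285, 0.001], 0.81), ([0.514, -0.127, -0.002], 0.43)]
side frame [([0.559, 0.144, -0.0], 0.87)]
side pocket_mouth []
side pot [([0.556, 0.467, -0.003], 0.92)]
side brush [([0.792, -0.16, -0.003], 0.68)]
0.8 [0.30556476 0.60191371 0.19243368] [-7.82830750e-06  2.32760972e-01  9.72533972e-01  5.03105233e-05] 0.08542081530215499
```

View pics/a.png

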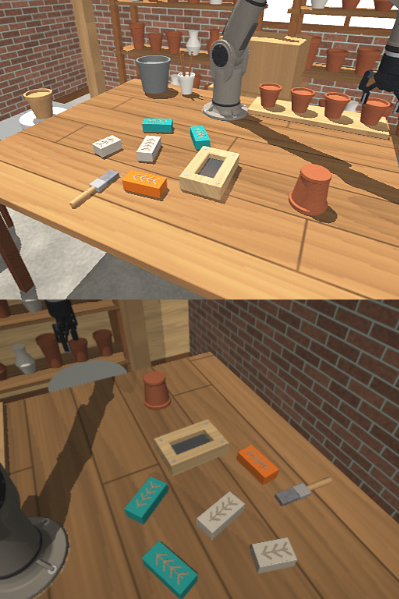

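The white candidates are the middle block at about (220,513) in the lower image and the right one at about (274,554). The orange block (257,463) and the two turquoise ones (147,499; 168,567) are decoys. The middle white block looks longer, so I'll fit its outline and check it in a close crop.

```bash
cat > h.py <<'E'
from rig import robot
import cv2,numpy as np
from scipy.optimize import minimize
def proj(P,par):
    K,T=np.array(par["camera_matrix"]),np.array(par["camera_from_world"])
    q=(T[:3,:3]@P.T).T+T[:3,3]
    q=q@K.T; return q[:,:2]/q[:,2:]
def box(p,L,W,H):
    c,s=np.cos(p[2]),np.sin(p[2])
    return np.array([[p[0]+c*u*L/2-s*v*W/2,p[1]+s*u*L/2+c*v*W/2,z] for u in(-1,1) for v in(-1,1) for z in(0,H)])
def mask(P,par):
    m=np.zeros((384,512),np.uint8)
    h=cv2.convexHull(proj(P,par).astype(np.float32))
    cv2.fillConvexPoly(m,np.round(h*16).astype(np.int32),1,cv2.LINE_AA if 0 else 8,4); return m>0
def region(cam,name,xyz):
    par=robot.camera_params(cam); px=proj(np.array([xyz]),par)[0]
    best=None
    for d in robot.cut_out(cam,name):
        r=np.array(d["region"]); ys,xs=np.nonzero(r)
        e=np.hypot(xs.mean()-px[0],ys.mean()-px[1])
        if best is None or e<best[0]: best=(e,r)
    if best is None or best[0]>25: return None
    c,_=cv2.findContours(best[1].astype(np.uint8),cv2.RETR_EXTERNAL,cv2.CHAIN_APPROX_NONE)
    m=np.zeros((384,512),np.uint8); cv2.fillConvexPoly(m,cv2.convexHull(max(c,key=cv2.contourArea)),1)
    return par,m>0
def fit(regs,xy,L,W,H):
    f=lambda p:sum(1-(mask(box(p,L,W,H),a)&r).sum()/(mask(box(p,L,W,H),a)|r).sum() for a,r in regs)
    return min((minimize(f,[*xy,y],method="Nelder-Mead",options=dict(initial_simplex=np.array([[*xy,y],[xy[0]+.01,xy[1],y],[xy[0],xy[1]+.01,y],[*xy,y+.2]]))) for y in np.arange(0,3.1,.39)),key=lambda r:r.fun)
E
python3 - <<'E'
from h import *
im={c:robot.snapshot(c) for c in("scene","side")}
for n,xy,d in(("long_block",(.516,-.126),(.13,.06,.04)),("short_block",(.577,-.285),(.13,.06,.04)),("short_block",(.577,-.285),(.095,.06,.04)),("long_block",(.516,-.126),(.095,.06,.04)),("frame",(.556,.146),(.21,.14,.05))):
    regs=[r for r in(region(c,n,(*xy,d[2]/2)) for c in im) if r]
    for rs in ([regs]+([[r] for r in regs] if len(regs)>1 else [])):
        r=fit(rs,xy,*d); print(n,d,len(regs),np.round(r.x,4),round(r.fun,3))
a=im["side"][240:384,170:400];cv2.imwrite("pics/b.png",cv2.resize(a,None,fx=3,fy=3))
print(robot.get_obs()["time_s"])
E
```

```text
long_block (0.13, 0.06, 0.04) 2 [ 0.5167 -0.1284  3.4343] 0.125
long_block (0.13, 0.06, 0.04) 2 [ 0.5156 -0.1262  0.2942] 0.066
long_block (0.13, 0.06, 0.04) 2 [ 0.5185 -0.1293  3.4314] 0.02
short_block (0.13, 0.06, 0.04) 2 [ 0.5634 -0.2838  2.9013] 0.539
short_block (0.13, 0.06, 0.04) 2 [ 0.5598 -0.2806 -0.1491] 0.23
short_block (0.13, 0.06, 0.04) 2 [ 0.587  -0.2912 -0.2427] 0.265
short_block (0.095, 0.06, 0.04) 2 [ 0.5751 -0.2874  2.8843] 0.128
short_block (0.095, 0.06, 0.04) 2 [ 0.5761 -0.2821  2.9179] 0.042
short_block (0.095, 0.06, 0.04) 2 [ 0.5754 -0.2877  2.8663] 0.035
long_block (0.095, 0.06, 0.04) 2 [ 0.5209 -0.1264  3.3666] 0.404
long_block (0.095, 0.06, 0.04) 2 [ 0.5224 -0.124   0.1827] 0.14
long_block (0.095, 0.06, 0.04) 2 [ 0.5061 -0.1328  3.4332] 0.211
frame (0.21, 0.14, 0.05) 2 [0.5566 0.1488 0.0515] 0.055
frame (0.21, 0.14, 0.05) 2 [0.558  0.1508 0.0363] 0.021
frame (0.21, 0.14, 0.05) 2 [0.5561 0.1469 0.0441] 0.015
1.4
```

View pics/b.png

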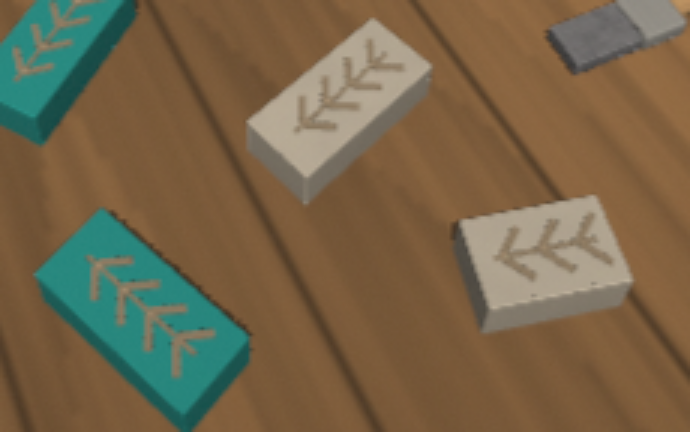

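>>> arm_command:
  moves: "0 0 0.0173 0.05 -0.174 0 1;0 0 0.0173 0.05 -0.174 0 1;0 0 0.0173 0.05 -0.174 0 1;0 0 0.0173 0.05 -0.174 0 1;0 0 0.0173 0.05 -0.174 0 1;0 0 0.0173 0.05 -0.174 0 1;0 0 0.0173 0.05 -0.174 0 1;0 0 0.0173 0.05 -0.174 0 1;0 0 0.0173 0.05 -0.174 0 1;0 0 0.0173 0.05 -0.174 0 1;0 0 0.0173 0.05 -0.174 0 1;0 0 0.0173 0.05 -0.174 0 1;0 0 0.0173 0.05 -0.174 0 1;0 0 0.0173 0.05 -0.174 0 1;0 0 0 0 0 0 1;0 0 0 0 0 0 1"

```text
time_s: 3.4
eef_pos: [0.5154, -0.1283, 0.1923]
tcp_rot: [-0.0, -0.145, 0.989, 0.0]
ft_force: [-0.1, 0.7, 0.3]
opening: 0.0855
finger_force: 0.0
```

```bash
cat >> h.py <<'E'
_oldproj=proj
def wproj(P,par):
    K,T=np.array(par["camera_matrix"]),np.array(par["camera_from_world"])
    q=(T[:3,:3]@P.T).T+T[:3,3]; r=np.linalg.norm(q[:,:2],axis=1)
    t=np.arctan2(r,q[:,2]); n=q[:,:2]/r[:,None]*t[:,None]
    return np.c_[n,np.ones(len(n))]@K.T[:,:2]
E
python3 - <<'E'
from h import *
o=robot.get_obs(); par=robot.camera_params("wrist"); im=robot.snapshot("wrist")
print(o["time_s"],o["eef_pos"],o["tcp_rot"],o["joint_pos"])
for t in("long_block_top","long_block"): print([(np.round(d["point"],3),round(d["p"],2)) for d in robot.spot_point("wrist",t)[:3]])
for z in(.04,0):
  for u in wproj(box([.5165,-.128,.292],.13,.06,.04)[int(z>0)::2],par): cv2.circle(im,tuple(int(v) for v in u),3,(0,0,255) if z else (255,0,0),-1)
cv2.imwrite("pics/c.png",im)
E
```

```text
3.4 [ 0.51542156 -0.1282832   0.19227645] [-1.31931269e-04 -1.44841627e-01  9.89454792e-01  3.16420128e-04] [-0.16879414  0.24516801  0.35142916  1.91767186 -0.10033848  0.99594832
  2.08916005]
[(array([ 0.712, -0.018,  0.038]), 0.75), (array([ 0.519, -0.126,  0.043]), 0.69), (array([0.351, 0.006, 0.036]), 0.59)]
[(array([ 0.716, -0.02 ,  0.002]), 0.96), (array([ 0.331, -0.205, -0.003]), 0.85), (array([ 0.518, -0.127,  0.002]), 0.79)]
```

View pics/c.png

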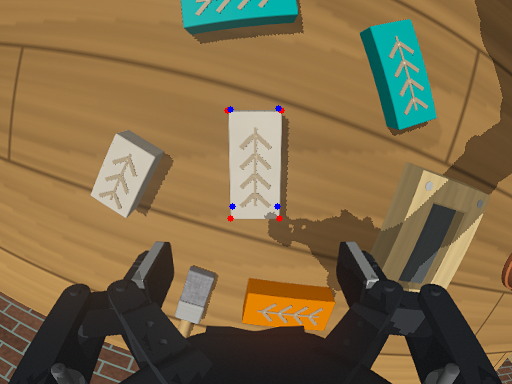

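The wrist view shows the white long block centred at about (256,164). The projected corners sit on its edges to within about 2 px. I'll grip it high, so the fingertips stay above the frame when it's set down.

>>> arm_command:
  moves: "0 0 0 0.006 0.003 -0.12 1;0 0 0 0 0 -0.12 1;0 0 0 0 0 -0.12 1;0 0 0 0 0 -0.1 1;0 0 0 0 0 -0.06 1;0 0 0 0 0 -0.03 1;0 0 0 0 0 -0.02 1;0 0 0 0 0 0 1;0 0 0 0 0 0 -1;0 0 0 0 0 0 -1;0 0 0 0 0 0 -1;0 0 0 0 0 0 -1;0 0 0 0 0 0 -1;0 0 0 0 0 0 -1"
  squeeze: 45

```text
time_s: 5.3
eef_pos: [0.5173, -0.128, 0.0214]
tcp_rot: [-0.0, -0.145, 0.989, 0.0]
ft_force: [0.5, -0.7, 0.3]
opening: -0.0004
finger_force: 0.0
```

```bash
python3 - <<'E'
from h import *
a=robot.snapshot("wrist");b=robot.snapshot("side")
cv2.imwrite("pics/d.png",np.hstack([a[:,:],cv2.resize(b[200:384,170:400],(480,384))])[:,:])
im=np.hstack([a,cv2.resize(b[200:384,170:400],(480,384))]);cv2.imwrite("pics/d.png",cv2.resize(im,None,fx=.8,fy=.8))
o=robot.get_obs();print(o["opening"],o["finger_force"],o["time_s"])
for c in("side","wrist"):
  for t in("long_block",): print([(np.round(d["point"],3),round(d["p"],2)) for d in robot.spot_point(c,t)])
E
```

```text
-0.00010118747795706243 0.0 5.4
[(array([ 0.715, -0.018,  0.003]), 0.95), (array([ 0.514, -0.127, -0.001]), 0.6), (array([ 0.349,  0.015, -0.003]), 0.57), (array([ 0.327, -0.202,  0.004]), 0.56)]
[(array([0.352, 0.007, 0.001]), 0.96), (array([ 0.521, -0.126,  0.002]), 0.6)]
```

View pics/d.png

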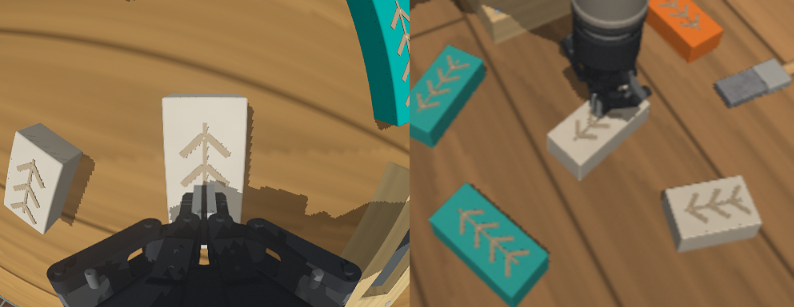

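The image shows the fingers shut on top of the block, about (205,215), not around it. I'll check where the tips really are against the reported TCP.

```bash
python3 - <<'E'
from h import *
o=robot.get_obs();p=o["eef_pos"];print(p,o["joint_pos"],o["ft_force"],robot.pinch_z)
par=robot.camera_params("wrist");a=robot.snapshot("wrist");b=robot.snapshot("side");c=robot.snapshot("scene")
def dot(im,P,f,par,col):
    u=f(np.array([P]),par)[0];cv2.circle(im,tuple(int(round(v)) for v in u),2,col,-1);return u
for im,f,q in((a,wproj,par),(b,proj,robot.camera_params("side")),(c,proj,robot.camera_params("scene"))):
    raw=im.copy()
    u=dot(im,p,f,q,(0,0,255));dot(im,p+[0,0,.019],f,q,(0,255,0));dot(im,p+[0,0,.038],f,q,(255,0,0));print(u)
    x,y=int(u[0]),int(u[1]);x=min(max(x,64),448);y=min(max(y,64),320)
    t=np.vstack([cv2.resize(m[y-64:y+64,x-64:x+64],(264,264)) for m in(im,raw)])
    out=t if im is a else np.hstack([out,t])
cv2.imwrite("pics/e.png",out)
E
```

```text
[ 0.51736992 -0.12800425  0.02139741] [-0.09576353  0.4930105   0.27918719  2.04428788 -0.22247826  0.63247733
  2.19397848] [-1.09694366  1.03719646  0.39599817] 0.0187
[255.1341599  217.66699305]
[282.42752266 274.60786978]
[190.79636301 188.74212091]
```

View pics/e.png

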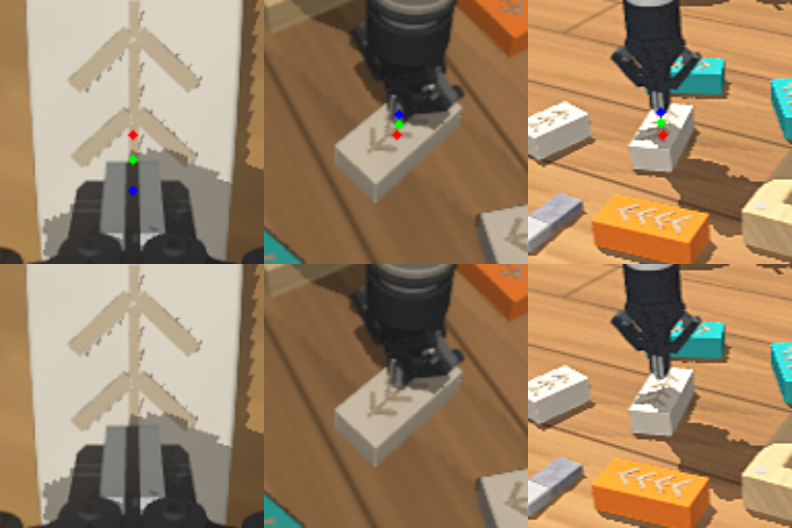

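The visible tips end at the green dot, z≈0.040, which is also the block's top. I'll lift clear of the block with the fingers shut to see the true tip offset.

>>> arm_command:
  moves: "0 0 0 0 0 0.1 -1;0 0 0 0 0 0.1 -1;0 0 0 0 0 0 -1"

```text
time_s: 6.02
eef_pos: [0.5192, -0.1284, 0.0835]
tcp_rot: [0.002, -0.145, 0.989, -0.0]
ft_force: [-0.1, -0.5, 0.2]
opening: 0.0001
finger_force: 0.0
```

```bash
python3 - <<'E'
from h import *
o=robot.get_obs();p=o["eef_pos"];print(p,o["ft_force"],o["opening"])
def dot(im,P,f,par,col):
    u=f(np.array([P]),par)[0];cv2.circle(im,tuple(int(round(v)) for v in u),1,col,-1);return u
for n,f in(("wrist",wproj),("side",proj),("scene",proj)):
    q=robot.camera_params(n);im=robot.snapshot(n);raw=im.copy()
    u=dot(im,p,f,q,(0,0,255));dot(im,p+[0,0,.019],f,q,(0,255,0));dot(im,p+[0,0,.038],f,q,(255,0,0))
    x,y=int(u[0]),int(u[1])
    t=np.vstack([cv2.resize(m[y-45:y+45,x-45:x+45],(264,264)) for m in(im,raw)])
    out=t if n=="wrist" else np.hstack([out,t])
cv2.imwrite("pics/f.png",out)
E
```

```text
[ 0.51918767 -0.12838509  0.08346696] [-0.14537567 -0.5161563   0.21677466] 8.03207527324772e-05
```

View pics/f.png

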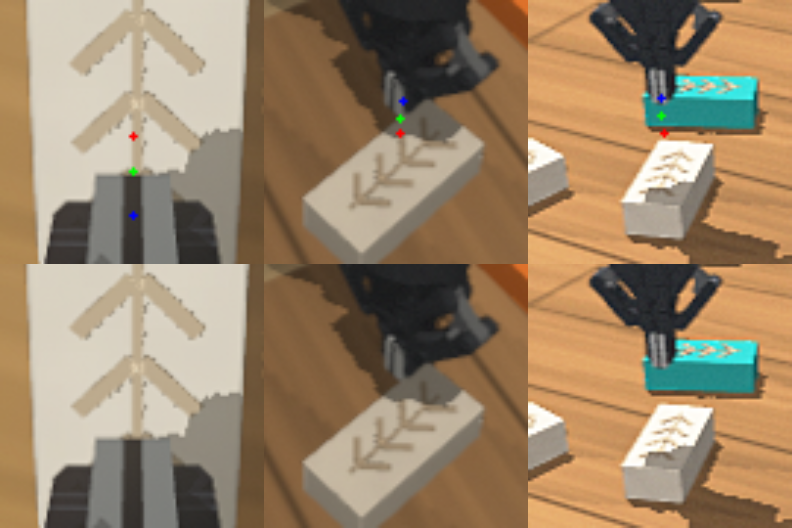

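The actual tips sit about 20–35 mm behind the reported TCP in all three views, so the stated tool length looks wrong. I'll measure the offset with the fingers at roughly block width, and compare that with shut.

```bash
python3 - <<'E'
from h import *
np.savez("shut.npz",**{n:robot.snapshot(n) for n in("wrist","side","scene")})
E
```

>>> arm_command:
  moves: "0 0 0 0 0 0 0.5;0 0 0 0 0 0 0.5;0 0 0 0 0 0 0.5;0 0 0 0 0 0 0.5"

```text
time_s: 6.82
eef_pos: [0.5174, -0.128, 0.0814]
tcp_rot: [-0.0, -0.145, 0.989, -0.0]
ft_force: [-0.1, -0.1, 0.4]
opening: 0.0638
finger_force: 0.0
```

```bash
python3 - <<'E'
from h import *
o=robot.get_obs();p=o["eef_pos"];print(p,o["opening"],o["time_s"])
from scipy.spatial.transform import Rotation as R
w,x,y,z=o["tcp_rot"];M=R.from_quat([x,y,z,w]).as_matrix();print(M.round(2))
S=np.load("shut.npz");op=o["opening"]/2;rows=[]
for nm in("open","shut"):
  r=[]
  for n,f in(("wrist",wproj),("side",proj),("scene",proj)):
    q=robot.camera_params(n);im=robot.snapshot(n) if nm=="open" else S[n].copy()
    u=f(np.array([p]),q)[0];x,y=int(u[0]),int(u[1]);h=64 if n=="wrist" else 32
    k=264/(2*h);c=cv2.resize(im[y-h:y+h,x-h:x+h],(264,264),interpolation=cv2.INTER_CUBIC)
    for s in((-1,1) if nm=="open" else (0,)):
      for i in range(5):
        P=p+M@[0,s*op,-.01*i]; v=(f(np.array([P]),q)[0]-[x-h,y-h])*k
        cv2.circle(c,tuple(int(a) for a in v),2,[(0,0,255),(0,255,255),(0,255,0),(255,255,0),(255,0,0)][i],-1)
    r.append(c)
  rows.append(np.hstack(r))
cv2.imwrite("pics/g.png",np.vstack(rows))
E
```

```text
[ 0.51736225 -0.12802128  0.08138843] 0.06381196184028222 6.825
[[-0.96 -0.29 -0.  ]
 [-0.29  0.96 -0.  ]
 [ 0.    0.   -1.  ]]
```

View pics/g.png

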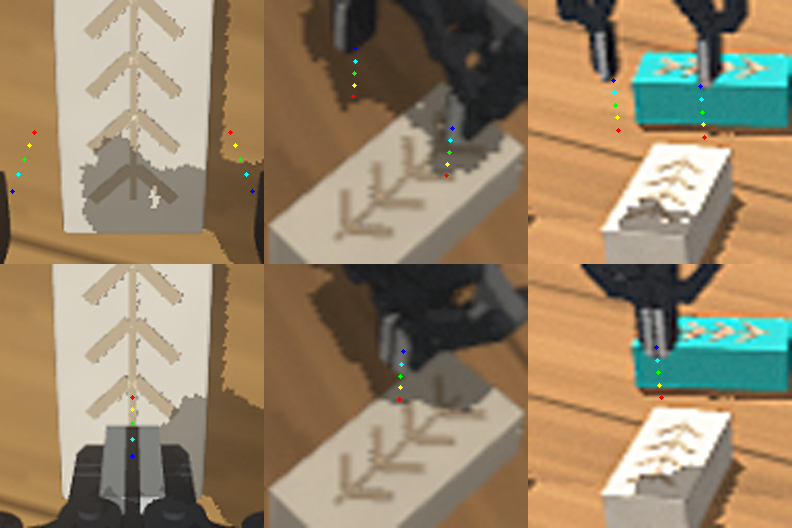

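Measured offsets: the fingertips are about 39 mm behind the reported TCP at 64 mm opening and about 30 mm behind it when shut. For tips at z≈0.029 on the block, the TCP has to read about -0.010. I'll try the grasp again.

>>> arm_command:
  moves: "0 0 0 0 0 0 1;0 0 0 0 0 0 1;0 0 0 0 0 0 1;0 0 0 0 0 -0.08 1;0 0 0 0 0 -0.08 1;0 0 0 0 0 -0.06 1;0 0 0 0 0 -0.04 1;0 0 0 0 0 -0.03 1;0 0 0 0 0 -0.015 1;0 0 0 0 0 0 1;0 0 0 0 0 0 -1;0 0 0 0 0 0 -1;0 0 0 0 0 0 -1;0 0 0 0 0 0 -1;0 0 0 0 0 0 -1"
  squeeze: 45

```text
time_s: 8.85
eef_pos: [0.5178, -0.128, -0.0093]
tcp_rot: [0.001, -0.145, 0.989, -0.0]
ft_force: [-1.1, 1.1, 5.8]
opening: 0.0583
finger_force: 47.5
```

Gripped: opening 58 mm, pad force 47 N. Next I'll lift and carry it to the frame.

>>> arm_command:
  moves: "0 0 0 0 0 0.03 -1;0 0 0 0 0 0.06 -1;0 0 0 0 0 0.1 -1;0 0 0 0 0 0.1 -1;0 0 0 0 0 0.06 -1;0 0 0 0 0 0 -1"

```text
time_s: 9.6
eef_pos: [0.5186, -0.1282, 0.097]
tcp_rot: [0.002, -0.145, 0.989, -0.0]
ft_force: [-0.5, 0.0, -3.9]
opening: 0.0583
finger_force: 50.0
```

```bash
python3 - <<'E'
from h import *
p=robot.get_obs()["eef_pos"]
for c in("side","scene","wrist"):
  robot.snapshot(c)
  print(c,[np.round(d["point"],3).tolist() for d in robot.spot_point(c,"long_block_top") if np.hypot(*(d["point"][:2]-p[:2]))<.06],[np.round(d["point"],3).tolist() for d in robot.spot_point(c,"pocket_mouth")])
E
```

```text
side [[0.517, -0.128, 0.142]] [[0.555, 0.15, 0.049]]
scene [[0.518, -0.124, 0.146]] [[0.554, 0.149, 0.053]]
wrist [[0.517, -0.127, 0.148]] []
```

>>> arm_command:
  moves: "0 0 -0.01 0.016 0.115 0 -1;0 0 -0.01 0.016 0.115 0 -1;0 0 -0.01 0.016 0.115 0 -1;0 0 -0.01 0.016 0.115 0 -1;0 0 -0.01 0.016 0.115 0 -1;0 0 -0.01 0.016 0.115 0 -1;0 0 -0.01 0.016 0.115 0 -1;0 0 -0.009 0.016 0.115 0 -1;0 0 0 0 0 0 -1;0 0 0 0 0 0 -1"

```text
time_s: 11.3
eef_pos: [0.5555, 0.1473, 0.0946]
tcp_rot: [-0.0, -0.021, 1.0, -0.0]
ft_force: [0.6, 0.2, -3.0]
opening: 0.0583
finger_force: 50.1
```

```bash
python3 - <<'E'
from h import *
o=robot.get_obs();p=o["eef_pos"];print(p,o["tcp_rot"],2*np.arctan2(o["tcp_rot"][2],o["tcp_rot"][1])-np.pi)
for c in("side","scene","wrist"):
  robot.snapshot(c)
  print(c,[np.round(d["point"],3).tolist() for d in robot.spot_point(c,"long_block_top") if np.hypot(*(d["point"][:2]-p[:2]))<.06],[np.round(d["point"],3).tolist() for d in robot.spot_point(c,"pocket_mouth")],[np.round(d["point"],3).tolist() for d in robot.spot_point(c,"frame")])
im=robot.snapshot("wrist");par=robot.camera_params("wrist")
def draw(b,col,z):
  for u in wproj(b[z::2],par): cv2.circle(im,tuple(int(round(v)) for v in u),2,col,-1)
draw(box([.5567,.1485,.043],.135,.065,.05),(0,255,0),1);draw(box([.5567,.1485,.043],.21,.14,.05),(0,0,255),1)
b=box([p[0],p[1],.043],.13,.06,.04);b[:,2]+=p[2]+.0093;draw(b,(255,0,0),1)
cv2.imwrite("pics/h.png",im)
E
```

```text
[0.55552437 0.14731094 0.09456452] [-3.42244510e-04 -2.14712370e-02  9.99769311e-01 -4.40768769e-04] 0.04294578089829759
side [[0.556, 0.146, 0.144]] [[0.556, 0.147, 0.051]] [[0.561, 0.148, -0.004]]
scene [[0.553, 0.148, 0.142]] [[0.556, 0.144, 0.055], [0.559, 0.148, 0.104]] [[0.555, 0.15, -0.003]]
wrist [[0.554, 0.147, 0.152]] [] []
```

View pics/h.png

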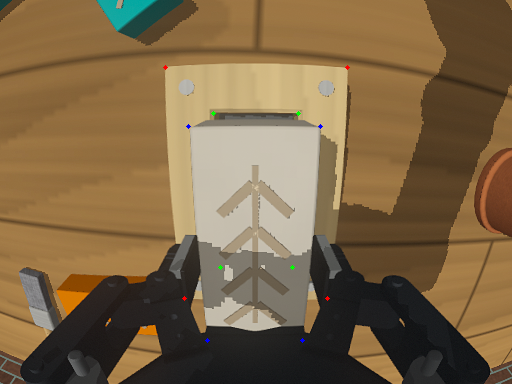

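The wrist view shows the projected frame corners (166,67)/(347,67), pocket corners (214,113)/(300,113) and block corners (190,127)/(320,127) matching the picture to about 1–2 px. I'll shift about 1 mm and lower it.

>>> arm_command:
  moves: "0 0 0 0.004 0.003 -0.04 -1;0 0 0 0 0 -0.05 -1;0 0 0 0 0 -0.04 -1;0 0 0 0 0 -0.03 -1;0 0 0 0 0 -0.02 -1;0 0 0 0 0 -0.02 -1;0 0 0 0 0 -0.01 -1;0 0 0 0 0 -0.01 -1;0 0 0 0 0 0 -1"

```text
time_s: 13.08
eef_pos: [0.5569, 0.1489, 0.0288]
tcp_rot: [-0.0, -0.021, 1.0, 0.0]
ft_force: [-1.1, 0.3, -3.5]
opening: 0.0582
finger_force: 50.0
```

>>> arm_command:
  moves: "0 0 0 0 0 -0.01 -1;0 0 0 0 0 -0.008 -1;0 0 0 0 0 -0.006 -1;0 0 0 0 0 -0.003 -1;0 0 0 0 0 0 -1"

```text
time_s: 13.7
eef_pos: [0.5569, 0.1488, 0.0207]
tcp_rot: [-0.0, -0.021, 1.0, -0.0]
ft_force: [-0.5, 0.3, -4.0]
opening: 0.0582
finger_force: 50.1
```

>>> arm_command:
  moves: "0 0 0 0 0 -0.002 -1;0 0 0 0 0 -0.002 -1;0 0 0 0 0 -0.002 -1;0 0 0 0 0 0 -1"

```text
time_s: 14.2
eef_pos: [0.5572, 0.1489, 0.02]
tcp_rot: [0.0, -0.021, 1.0, 0.0]
ft_force: [-3.7, -1.2, 7.2]
opening: 0.0579
finger_force: 51.2
```

The block is on the plate: contact force is about 11 N and its underside is at about 29 mm. Now I'll release, rise, shut the fingers and check.

>>> arm_command:
  moves: "0 0 0 0 0 0 1;0 0 0 0 0 0 1;0 0 0 0 0 0 1;0 0 0 0 0 0 1;0 0 0 0 0 0.08 1;0 0 0 0 0 0.1 1;0 0 0 0 0 0.1 1;0 0 0 0 0 0 -1;0 0 0 0 0 0 -1;0 0 0 0 0 0 -1;0 0 0 0 0 0 -1;0 0 0 0 0 0 -1;0 0 0 0 0 0 -1"

```text
time_s: 15.82
eef_pos: [0.5569, 0.1488, 0.1028]
tcp_rot: [-0.0, -0.021, 1.0, -0.0]
ft_force: [-0.3, 0.3, -0.6]
opening: -0.0002
finger_force: 0.0
```

```bash
python3 - <<'E'
from h import *
o=robot.get_obs();p=o["eef_pos"];print(p,o["ft_force"],o["opening"])
out=[]
for c in("side","scene"):
  im=robot.snapshot(c)
  print(c,[np.round(d["point"],3).tolist() for d in robot.spot_point(c,"long_block_top") if np.hypot(*(d["point"][:2]-p[:2]))<.06])
  u=proj(np.array([[.557,.149,.06]]),robot.camera_params(c))[0].astype(int);h=55
  out.append(cv2.resize(im[u[1]-h:u[1]+h,u[0]-h:u[0]+h],(390,390),interpolation=cv2.INTER_CUBIC))
cv2.imwrite("pics/i.png",np.hstack(out))
E
```

```text
[0.55690905 0.14884846 0.10282967] [-0.30782532  0.31867048 -0.63731673] -0.00018250603878148364
side [[0.556, 0.149, 0.067]]
scene [[0.556, 0.153, 0.07]]
```

View pics/i.png

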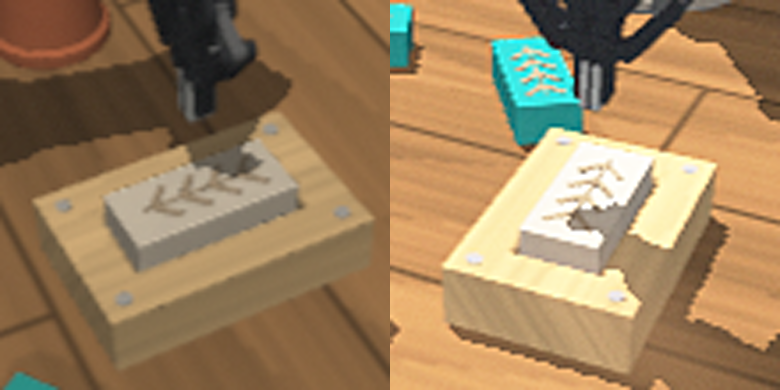

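The block sits level in the pocket, standing about 19 mm proud in both views. I'll press at its centre with the fingers shut.

>>> arm_command:
  moves: "0 0 0 0 0 -0.06 -1;0 0 0 0 0 -0.06 -1;0 0 0 0 0 -0.04 -1;0 0 0 0 0 -0.02 -1;0 0 0 0 0 -0.005 -1;0 0 0 0 0 -0.005 -1;0 0 0 0 0 -0.005 -1;0 0 0 0 0 0 -1"

```text
time_s: 17.02
eef_pos: [0.5571, 0.149, 0.0447]
tcp_rot: [0.0, -0.021, 1.0, 0.0]
ft_force: [-0.3, -0.5, -1.3]
opening: -0.0003
finger_force: 0.0
```

>>> arm_command:
  moves: "0 0 0 0 0 -0.004 -1;0 0 0 0 0 -0.004 -1;0 0 0 0 0 -0.004 -1;0 0 0 0 0 -0.004 -1;0 0 0 0 0 -0.004 -1;0 0 0 0 0 0 -1"

```text
time_s: 17.77
eef_pos: [0.5569, 0.1488, 0.0384]
tcp_rot: [-0.0, -0.021, 1.0, -0.0]
ft_force: [0.0, -0.0, -0.1]
opening: 0.0002
finger_force: 0.0
```

>>> arm_command:
  moves: "0 0 0 0 0 -0.004 -1;0 0 0 0 0 -0.004 -1;0 0 0 0 0 -0.004 -1;0 0 0 0 0 -0.004 -1;0 0 0 0 0 0 -1"

```text
time_s: 18.4
eef_pos: [0.5569, 0.1489, 0.0336]
tcp_rot: [-0.0, -0.021, 1.0, -0.0]
ft_force: [-0.5, 0.2, -0.3]
opening: -0.0
finger_force: 0.0
```

>>> arm_command:
  moves: "0 0 0 0 0 -0.004 -1;0 0 0 0 0 -0.004 -1;0 0 0 0 0 0 -1"

```text
time_s: 18.77
eef_pos: [0.5569, 0.1489, 0.0312]
tcp_rot: [-0.0, -0.021, 1.0, -0.0]
ft_force: [-0.9, 0.3, 0.1]
opening: -0.0002
finger_force: 0.0
```

>>> arm_command:
  moves: "0 0 0 0 0 -0.003 -1;0 0 0 0 0 -0.003 -1;0 0 0 0 0 -0.003 -1;0 0 0 0 0 0 -1"

```text
time_s: 19.27
eef_pos: [0.5571, 0.149, 0.0293]
tcp_rot: [0.0, -0.021, 1.0, 0.0]
ft_force: [-2.5, -1.6, 7.1]
opening: 0.0001
finger_force: 3.6
```

```bash
python3 - <<'E'
from h import *
o=robot.get_obs();p=o["eef_pos"];print(p,o["ft_force"],o["opening"])
out=[]
for c in("side","scene"):
  im=robot.snapshot(c)
  print(c,[np.round(d["point"],3).tolist() for d in robot.spot_point(c,"long_block_top") if np.hypot(*(d["point"][:2]-p[:2]))<.06])
  u=proj(np.array([[.557,.149,.06]]),robot.camera_params(c))[0].astype(int);h=55
  out.append(cv2.resize(im[u[1]-h:u[1]+h,u[0]-h:u[0]+h],(390,390),interpolation=cv2.INTER_CUBIC))
cv2.imwrite("pics/j.png",np.hstack(out))
E
```

```text
[0.55709292 0.14895795 0.02933809] [-2.50878875 -1.57216933  7.10254289] 0.00012830551936937894
side [[0.558, 0.15, 0.066]]
scene [[0.556, 0.15, 0.068]]
```

Contact at 7 N with TCP z=0.0293. The block needs about 19 mm more, so I'll press slowly.

>>> arm_command:
  moves: "0 0 0 0 0 -0.003 -1;0 0 0 0 0 -0.004 -1;0 0 0 0 0 -0.004 -1;0 0 0 0 0 -0.004 -1;0 0 0 0 0 -0.004 -1;0 0 0 0 0 -0.004 -1;0 0 0 0 0 -0.004 -1;0 0 0 0 0 -0.004 -1;0 0 0 0 0 -0.004 -1;0 0 0 0 0 -0.004 -1;0 0 0 0 0 -0.004 -1"

```text
time_s: 20.85
eef_pos: [0.5571, 0.149, 0.0166]
tcp_rot: [0.0, -0.021, 1.0, 0.0]
ft_force: [-3.0, -0.5, 8.6]
opening: -0.0003
finger_force: 4.5
```

>>> arm_command:
  moves: "0 0 0 0 0 -0.004 -1;0 0 0 0 0 -0.004 -1;0 0 0 0 0 -0.003 -1;0 0 0 0 0 -0.003 -1;0 0 0 0 0 -0.002 -1;0 0 0 0 0 0 -1"

```text
time_s: 21.6
eef_pos: [0.5571, 0.149, 0.0117]
tcp_rot: [0.0, -0.021, 1.0, 0.0]
ft_force: [-2.9, -1.6, 8.6]
opening: 0.0003
finger_force: 3.9
```

>>> arm_command:
  moves: "0 0 0 0 0 -0.002 -1;0 0 0 0 0 -0.002 -1;0 0 0 0 0 -0.001 -1;0 0 0 0 0 0 -1"

```text
time_s: 22.1
eef_pos: [0.5572, 0.1489, 0.0111]
tcp_rot: [0.0, -0.021, 1.0, 0.0]
ft_force: [-5.8, -1.4, 17.7]
opening: -0.0001
finger_force: 8.7
```

>>> arm_command:
  moves: "0 0 0 0 0 -0.002 -1;0 0 0 0 0 -0.001 -1;0 0 0 0 0 0 -1"

```text
time_s: 22.48
eef_pos: [0.5572, 0.149, 0.011]
tcp_rot: [0.0, -0.021, 1.0, 0.001]
ft_force: [-8.2, -1.2, 25.1]
opening: 0.0001
finger_force: 12.8
```

It is on the stop: force rose to 25 N with no further travel. I'll back off and check.

>>> arm_command:
  moves: "0 0 0 0 0 0.01 -1;0 0 0 0 0 0.05 -1;0 0 0 0 0 0.15 -1;0 0 0 0 0 0.15 -1;0 0 0 0 0 0.15 -1;0 0 0 0 0 0 -1;0 0 0 0 0 0 -1"

```text
time_s: 23.35
eef_pos: [0.5565, 0.1489, 0.1614]
tcp_rot: [-0.0, -0.022, 1.0, 0.0]
ft_force: [-0.2, 0.1, -0.5]
opening: -0.0004
finger_force: 0.0
```

```bash
python3 - <<'E'
from h import *
out=[]
for c in("side","scene"):
  im=robot.snapshot(c)
  print(c,[np.round(d["point"],3).tolist() for d in robot.spot_point(c,"long_block_top") if np.hypot(*(d["point"][:2]-[.557,.149]))<.06])
  u=proj(np.array([[.557,.149,.05]]),robot.camera_params(c))[0].astype(int);h=45
  out.append(cv2.resize(im[u[1]-h:u[1]+h,u[0]-h:u[0]+h],(400,400),interpolation=cv2.INTER_CUBIC))
cv2.imwrite("pics/k.png",np.hstack(out))
E
```

```text
Traceback (most recent call last):
TypeError: unsupported operand type(s) for -: 'list' and 'list'
```

```bash
python3 - <<'E'
from h import *
out=[]
for c in("side","scene"):
  im=robot.snapshot(c)
  print(c,[np.round(d["point"],3).tolist() for d in robot.spot_point(c,"long_block_top") if abs(d["point"][1]-.149)<.06 and abs(d["point"][0]-.557)<.06])
  u=proj(np.array([[.557,.149,.05]]),robot.camera_params(c))[0].astype(int);h=45
  out.append(cv2.resize(im[u[1]-h:u[1]+h,u[0]-h:u[0]+h],(400,400),interpolation=cv2.INTER_CUBIC))
cv2.imwrite("pics/k.png",np.hstack(out))
E
```

```text
side [[0.556, 0.149, 0.046]]
scene [[0.556, 0.151, 0.051]]
```

View pics/k.png

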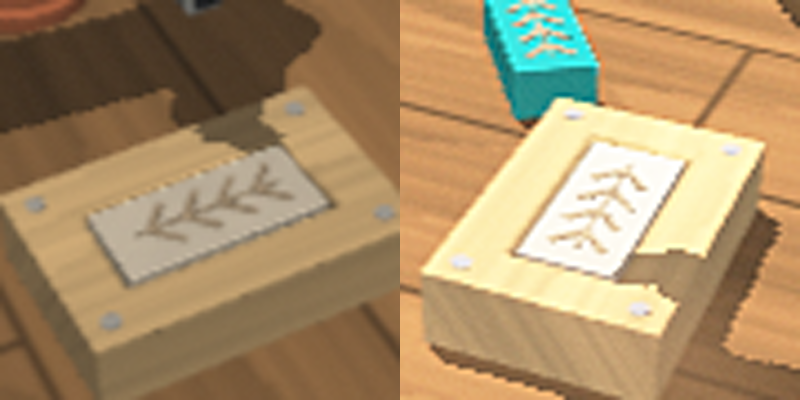

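Both views show the block level and flush in the pocket, side at about (210,215) and scene at about (600,210), with the arm clear. Handing in.

```bash
python3 -c "
from rig import robot
print(robot.sign_off())"
```

```text
the job is handed in; nothing more can be done
None
```

The long plaster block is face up in the frame's pocket, pressed down to the stop with about 25 N and flush with the top in both camera views; I didn't touch the other block, pot or brush, and the job is handed in.

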